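Sort the stripped vacuum parts onto their rests

ROBOT

A 6-joint arm with a two-finger parallel gripper is mounted at the origin on a cart in front of the work surface, level with it; the furniture and walls round the work are solid. World frame = base frame: x ahead of the robot, y to its left, z up, the work surface at z = 0. Lengths are in m, angles in rad, forces in N, time in s.
With the tool pointing down it reaches from about 0.275 to 0.775 m from the base axis. Payload 14.6 kg.
Tool frame: the origin (TCP) lies between the finger pads; the fingertips stand 22 mm ahead of it and the grasp point (between the pads) lies 3 mm ahead of it (robot.tcp_to_tips is the distance from the TCP to the fingertips, in m); z points along the fingers, y is the line along which they close (so a half turn about z gives the same grasp; the last joint's range is limited). The gripper opens to 85 mm and grips with 20 to 120 N. Pads are 22 mm wide; open, the fingers measure 114 mm over their backs; the gripper's body (76 mm by 85 mm) begins 54 mm behind the grasp point. The pads swing forward as they close: fully open they stand 13 mm farther back than shut.
Start: joints at [0.987, 0.263, -0.048, 1.259, 0, 1.415], TCP at [0.218, 0.477, 0.253] pointing down, gripper open.
Joint ranges: [-2.65, 2.65], [-0.89, 1.7], [-1.18, 1.37], [-2.13, 2.11], [-1.35, 1.29], [-3.14, 3.14]. Speed limits (rad/s): [1.89, 1.89, 2.57, 2.79, 3.14, 3.14].

INTERFACE

Orientations are given as a unit quaternion [x, y, z, w].
In Python, from bench import robot gives the robot as it stands.
- The arm moves only by the tool step_arm, never from a script. Its arguments are lists of equal length, an entry for each row: "rot": the turn, a rotation vector about the tool's x, y, z in degrees, a list of three; "delta_pos": the shift along the tool's x, y, z in m, a list of three; "claw": the closure, from 0 (fully open) to 1 (shut). In form: {"rot": [[rx, ry, rz], ...], "delta_pos": [[dx, dy, dz], ...], "claw": [claw, ...]}. A call has exactly 8 rows; each row shifts and turns the commanded pose from where the row before left it, along the tool's axes as they then stand; what a row does not reach is not made up. A row lasts 1/12 s, in which the tool goes at most 41.7 mm and 7.16 degrees, less where a joint would pass 70% of its speed; a pose out of reach is approached as far as the arm can. A call with a gripper value outside its range is refused whole. The fingers move at their own pace and stop on an object; "squeeze" is the grip in N (left out, the last holds). Time passes only in rows, so rows that do not move let the fingers close, or fill a call up. It gives the time, the measured TCP pose, the force, the opening and the grip force at its end, in the units of the state.
- robot.get_state(): the state, without advancing time (a new reading comes with each control period).
- robot.get_image(name): name is "scene" or "side" or "wrist"; returns the picture (480x640x3 uint8, red, green, blue); there is no depth.
- robot.get_calibration(name): a dict with "camera_matrix" (3x3 intrinsics, pixels), "T" (4x4, takes a point from camera to world coordinates). Camera axes: x right, y up, looking along -z (the intrinsics and any distortion apply to the point x, -y, -z); pixel columns grow to the right and rows downward; lengths in m; the calibration is good to about 2 mm. A picture is of the moment at which its call begins: read the wrist's pose just before it. get_calibration takes no time and is no camera call; for the wrist camera it gives the pose at the moment of the call.
- robot.close_job(): hands the job in; it is judged then, once.
The state is a dict: "time_s": time; "joints": joint angles; "qvel": joint speeds; "joint_efforts": joint torques, N m; "ee_pos": TCP position; "tool_rot": TCP orientation; "wrist_force": force on the tool from outside, world axes, zero at the start; "torque": the same for the moment, N m; "grip_width": opening from 0.0 (shut) to 1.0 (fully open); "grip_force": force on a finger pad.
Only numpy, scipy, OpenCV 4.12 (cv2) and the standard library are available. Lean on these libraries where they do the work, as an engineer would, in place of code of your own. Each camera call takes 0.05 s, during which the arm holds its last target. There are 200 camera calls.

TASK

The parts of a stripped vacuum joint have been left about, some on the wrong rest. Sort them: the nipple and the finned gauge each upright in a green small rest of its own (either one), the reducer on its wide flange in the blue large rest, and the clamp threaded over the pin of the clamp post, lying flat on its base. Keep the gauge upright throughout and leave the jar and the tin where they stand.

Things in the scene. Friction and masses are not known exactly. Their poses are not given: they have to be found in the camera images.
- nipple: straight steel vacuum nipple (pipe stub): a 28 mm tube, 60 mm tall, standing upright, with a 40 mm flange 8 mm thick at either end. It can be gripped from above across its top flange (z 52 to 60 mm). 0.11 to 0.18 kg. Origin: centre of its underside, z up the tube.
- gauge: finned vacuum gauge: upright silver finned cylinder with a black cap, 53 mm in diameter and 83 mm tall, standing on a 40 mm flange 9 mm thick. Grip across the fins (z 26 to 67 mm above its underside). 0.24 to 0.39 kg. Origin: centre of its underside, z up.
- reducer: conical steel reducer, 45 mm tall, standing on its wide 56 mm flange (10 mm thick); cone narrowing upward to a 30 mm flange at the top (z 35 to 45 mm), by which it can be gripped from above. 0.10 to 0.17 kg. Origin: centre of its underside, z up.
- clamp: light grey flange clamp lying flat, 66 x 90 x 20 mm: a closed 56 mm ring, bore 21 to 26 mm, with a bolt. Centre of ring and bore at x = +5, y = -10 mm in its own frame; the bolt reaches to y = +45, the hinge to y = -45. Grip the ring from above along the clamp's x, through the ring's centre. Starts lying on a green rest. 0.07 to 0.12 kg. Origin: middle of its underside, z up.
- small_rest_a: green turned-plastic rest fixed to the bench, one of two alike, for parts with a 40 mm flange: a collar 76 mm across and 12 mm high (on a 92 mm foot 4 mm high) round a bore of 52 mm that widens to 56 mm at the mouth, too narrow for a 56 mm flange; a part stands in the bore on a thin grey felt pad at bench level (z = 0). Origin: centre of the bore at bench level, z up.
- small_rest_b: green turned-plastic rest fixed to the bench, one of two alike, for parts with a 40 mm flange: a collar 76 mm across and 12 mm high (on a 92 mm foot 4 mm high) round a bore of 52 mm that widens to 56 mm at the mouth, too narrow for a 56 mm flange; a part stands in the bore on a thin grey felt pad at bench level (z = 0). Origin: centre of the bore at bench level, z up.
- large_rest: blue turned-plastic rest fixed to the bench, for parts with a 56 mm flange: a collar 96 mm across and 12 mm high (on a 110 mm foot 4 mm high) round a bore of 70 mm that widens to 76 mm at the mouth; a part stands in the bore on a thin grey felt pad at bench level (z = 0). Origin: centre of the bore at bench level, z up.
- clamp_post: upright steel pin, 10 mm in diameter with a rounded tip 72 mm above the bench, on a round grey base fixed to the bench (72 mm in diameter, 26 mm high, on a 94 mm foot 4 mm high). A clamp threaded on the pin lies on the base, its underside 26 mm above the bench. Origin: on the pin's axis at bench level, z up.
- jar: bystander: white jar with a black screw lid, 54 mm in diameter, 70 mm tall, standing loose on the bench. Origin: centre of its underside.
- tin: bystander: flat round white tin with a yellow label, 56 mm in diameter, 24 mm tall, loose on the bench. Origin: centre of its underside.

How it is judged:
At the end, for the whole second after the job is handed in: Nipple and gauge one in each green rest, reducer in the blue: within 10 mm of the bore's centre, underside under 4 mm high. Clamp round the pin (bore centre within 11 mm in the clamp's x and y), underside under 32 mm high. All within 0.1 rad of upright and at rest (((horizontal distance between nipple and small_rest_a below 0.01 m and height (world z) of each of nipple, gauge below 0.004 m and horizontal distance between gauge and small_rest_b below 0.01 m) or (horizontal distance between nipple and small_rest_b below 0.01 m and height (world z) of each of nipple, gauge below 0.004 m and horizontal distance between gauge and small_rest_a below 0.01 m)) and horizontal distance between reducer and large_rest below 0.01 m and height (world z) of reducer below 0.004 m and x of clamp_post in the frame of clamp between -0.006 and 0.016 m and y of clamp_post in the frame of clamp between -0.021 and 0.001 m and height (world z) of clamp below 0.032 m and linear speed of each of nipple, gauge, reducer, clamp below 0.02 m/s and angle between each of nipple, gauge, reducer, clamp's own z axis and vertical below 0.1 rad); the robot touches nothing.
It fails at once if the jar is moved by more than 20 mm (distance of jar from where it was at the start of the episode above 0.02 m).
It fails at once if the tin is moved by more than 20 mm (distance of tin from where it was at the start of the episode above 0.02 m).
It fails at once if the gauge is tipped by more than 0.7 rad (angle between gauge's own z axis and vertical above 0.7 rad).
It also fails if it takes over 96 s, if anything falls off the work surface, if the arm or the gripper's body presses on something with over 40 N, if the wrist force passes 120 N, or if a joint passes its speed limit or range.

## Working session

There is one attempt and no reset: what is moved stays moved. The work goes in short steps, Python scripts to look and compute and a tool call to move; the robot and the scene stay as the last step left them, time stands still between calls to the robot, and variables do not carry over. Pictures are saved under pics/ and viewed, at most 14 in all, crops included, and the job is handed in when it is done.

Besides the shell and the picture viewer there is one more tool, called after "Request:" in YAML: its name, and indented under it one key for each argument. step_arm: Moves the arm, as the interface text tells. Its arguments: {"type":"object","properties":{"rot":{"type":"array","items":{"type":"array","items":{"type":"number"}}},"delta_pos":{"type":"array","items":{"type":"array","items":{"type":"number"}}},"claw":{"type":"array","items":{"type":"number"}},"squeeze":{"type":"number"}},"required":["rot","delta_pos","claw"]}

```bash
mkdir -p pics; python3 - <<'E'
from bench import robot
import cv2,numpy as np
s=robot.get_state();print(s)
for n in("scene","side"):
    cv2.imwrite(f"pics/{n}0.png",robot.get_image(n)[:,:,::-1])
    c=robot.get_calibration(n);print(n,np.round(c["camera_matrix"],1).tolist(),np.round(c["T"],3).tolist(),c.keys())
E
```

```text
{'time_s': 0.0, 'joints': array([ 9.86743679e-01,  2.63505547e-01, -4.89533932e-02,  1.25941167e+00,
       -2.02195415e-05,  1.41548692e+00]), 'qvel': array([ 1.45643598e-04, -7.72028535e-05,  6.86911447e-04, -8.73647785e-04,
        6.00434284e-04, -1.07059339e-03]), 'joint_efforts': array([ 3.29797178e-03, -6.37619233e+01,  3.84570336e+01,  1.38358652e-02,
        5.98337738e-05, -3.08868869e-05]), 'ee_pos': array([0.21812259, 0.47725008, 0.25282806]), 'tool_rot': array([ 2.12733439e-01,  9.77110124e-01, -5.04508675e-04, -1.84652976e-04]), 'wrist_force': array([ 0.69402476, -0.88472706, -0.56091023]), 'torque': array([-0.01612197, -0.02499971,  0.01721903]), 'grip_force': 0.0, 'grip_width': 0.9978392031438243}
scene [[456.1, 0.0, 315.6], [0.0, 456.1, 235.6], [0.0, 0.0, 1.0]] [[0.62, 0.51, -0.596, 0.033], [-0.784, 0.384, -0.487, -0.46], [-0.019, 0.769, 0.638, 0.598], [0.0, 0.0, 0.0, 1.0]] dict_keys(['camera_matrix', 'T'])
side [[522.8, 0.0, 326.7], [0.0, 522.8, 241.3], [0.0, 0.0, 1.0]] [[-0.236, -0.674, 0.7, 1.279], [0.972, -0.175, 0.16, 0.103], [0.015, 0.718, 0.696, 0.781], [0.0, 0.0, 0.0, 1.0]] dict_keys(['camera_matrix', 'T'])
```

View pics/scene0.png

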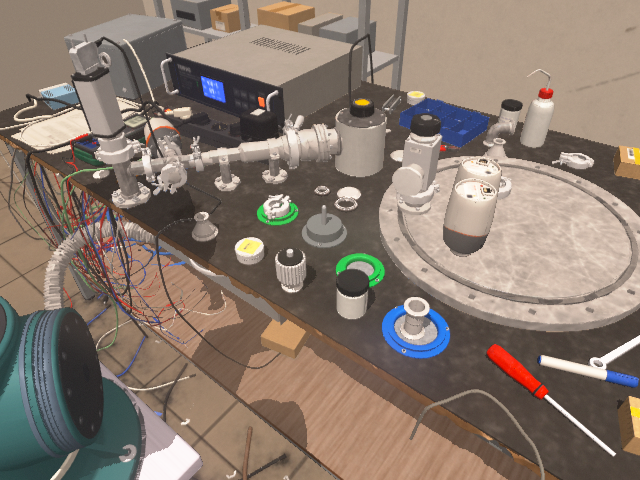

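View pics/side0.png

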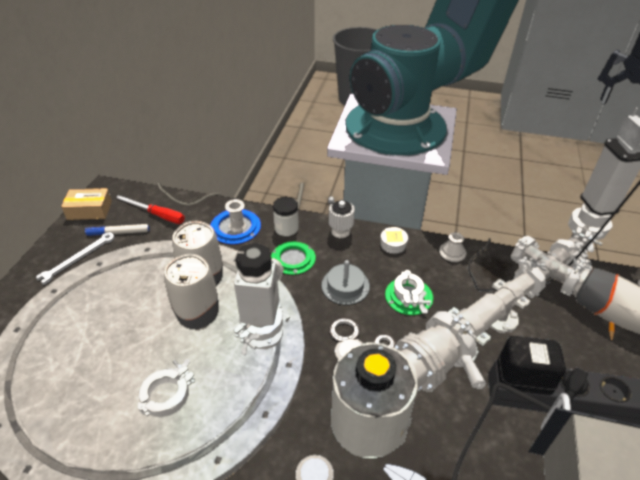

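The scene view shows the reducer (205,227), tin (250,247), gauge (291,268), clamp on a green rest (277,208), post (324,225), free green rest (360,270), jar (352,295) and nipple in the blue rest (415,320). The side view shows the same items.

```bash
cat > h.py <<'E'
import numpy as np,cv2
from bench import robot
def ray(c,uv,z):
    K=c["camera_matrix"];T=c["T"];d=np.array([(uv[0]-K[0,2])/K[0,0],-(uv[1]-K[1,2])/K[1,1],-1.])
    d=T[:3,:3]@d;o=T[:3,3];return (o+d*(z-o[2])/d[2])
def proj(c,p):
    q=np.linalg.inv(c["T"])@np.append(p,1);K=c["camera_matrix"]
    return np.array([K[0,2]+K[0,0]*q[0]/-q[2],K[1,2]+K[1,1]*q[1]/q[2]])
def mask(im,col):
    h=cv2.cvtColor(im,cv2.COLOR_RGB2HSV)
    lo,hi={"green":((55,120,60),(80,255,255)),"blue":((100,150,80),(118,255,255))}[col]
    return cv2.inRange(h,lo,hi)
E
python3 - <<'E'
from h import *
P={"scene":dict(red=(203,216,.045),gauge=(290,252,.083),tin=(250,243,.024),jar=(352,279,.07),nip=(416,306,.06),post=(323,206,.072),clamp=(276,203,.032)),
"side":dict(red=(455,239,.045),gauge=(342,203,.083),tin=(394,237,.024),jar=(286,205,.07),nip=(235,204,.06),post=(346,263,.072),clamp=(409,286,.032))}
for n in P:
    c=robot.get_calibration(n);im=cv2.imread(f"pics/{n}0.png")[:,:,::-1]
    for k,v in P[n].items(): print(n,k,ray(c,v[:2],v[2]).round(3))
    for col in("green","blue"):
        cs,_=cv2.findContours(mask(im,col),0,2)
        for q in cs:
            if cv2.contourArea(q)>300:
                # all outline points on the foot edge: ray to z=.004, min enclosing circle
                w=np.array([ray(c,p[0],.006)[:2] for p in q],np.float32)
                print(n,col,cv2.contourArea(q),np.round(cv2.minEnclosingCircle(w*1000),0).tolist() if 0 else cv2.minEnclosingCircle(w),cv2.boundingRect(q))
E
```

```text
scene red [0.462 0.182 0.045]
scene gauge [ 0.454 -0.06   0.083]
scene tin [0.475 0.065 0.024]
scene jar [ 0.476 -0.173  0.07 ]
scene nip [ 0.496 -0.28   0.06 ]
scene post [ 0.605 -0.014  0.072]
scene clamp [0.597 0.107 0.032]
scene green 563.5 ((0.5589263439178467, -0.1359230875968933), 0.04625928774476051) (336, 253, 49, 34)
scene green 316.0 ((0.5995895862579346, 0.1081065908074379), 0.04630691558122635) (257, 203, 42, 23)
scene blue 1424.0 ((0.4967537820339203, -0.2853933572769165), 0.054984863847494125) (382, 305, 68, 54)
scene blue 387.5 ((0.9858690500259399, 0.7523760199546814), 0.1290239840745926) (201, 76, 25, 27)
side red [0.467 0.187 0.045]
side gauge [ 0.459 -0.053  0.083]
side tin [0.47  0.064 0.024]
side jar [ 0.48  -0.168  0.07 ]
side nip [ 0.493 -0.278  0.06 ]
side post [ 0.614 -0.011  0.072]
side clamp [0.606 0.111 0.032]
side green 376.5 ((0.6120847463607788, 0.10796871781349182), 0.046236906200647354) (385, 281, 36, 34)
side green 980.5 ((0.5627877116203308, -0.13135764002799988), 0.048622578382492065) (271, 241, 45, 34)
side blue 635.5 ((0.5030831098556519, -0.2811548709869385), 0.057117413729429245) (211, 210, 50, 34)
```

Request:
step_arm:
  rot:
    - [0,0,-6.15]
    - [0,0,-6.15]
    - [0,0,-6.15]
    - [0,0,-6.15]
    - [0,0,0]
    - [0,0,0]
    - [0,0,0]
    - [0,0,0]
  delta_pos:
    - [0,0,0]
    - [0,0,0]
    - [0,0,0]
    - [0,0,0]
    - [-0.0145,-0.0317,-0.0048]
    - [-0.0145,-0.0317,-0.0048]
    - [-0.0145,-0.0317,-0.0048]
    - [-0.0145,-0.0317,-0.0048]
  claw: [0,0,0,0,0,0,0,0]

```text
time_s: 0.77
ee_pos: [0.2764, 0.3493, 0.2724]
tool_rot: [-0.001, 1.0, -0.0, -0.0]
wrist_force: [1.0, 0.6, -0.1]
grip_width: 0.999
grip_force: 0.0
```

Request:
step_arm:
  rot:
    - [0,0,0]
    - [0,0,0]
    - [0,0,0]
    - [0,0,0]
    - [0,0,0]
    - [0,0,0]
    - [0,0,0]
    - [0,0,0]
  delta_pos:
    - [-0.0145,-0.0317,-0.0048]
    - [-0.0145,-0.0317,-0.0048]
    - [-0.0145,-0.0317,-0.0048]
    - [-0.0145,-0.0317,-0.0048]
    - [-0.0145,-0.0317,-0.0048]
    - [-0.0145,-0.0317,-0.0048]
    - [-0.0145,-0.0317,-0.0048]
    - [-0.0145,-0.0317,-0.0048]
  claw: [0,0,0,0,0,0,0,0]

```text
time_s: 1.43
ee_pos: [0.3927, 0.0955, 0.3111]
tool_rot: [-0.0, 1.0, 0.0, -0.0]
wrist_force: [0.6, 0.5, -0.9]
grip_width: 0.999
grip_force: 0.0
```

```bash
python3 - <<'E'
from h import *
from scipy.spatial.transform import Rotation as R
s=robot.get_state();print(s["time_s"],s["ee_pos"],s["joints"].round(2));print(R.from_quat(s["tool_rot"]).as_matrix().round(3))
c=robot.get_calibration("wrist");print(c["camera_matrix"].round(1).tolist(),c["T"].round(3).tolist())
im=robot.get_image("wrist");cv2.imwrite("pics/w1.png",im[:,:,::-1])
E
```

```text
1.4333 [0.39266808 0.09546663 0.31108286] [ 0.04  0.04 -0.17  1.36  0.    0.04]
[[-1.    -0.001 -0.   ]
 [-0.001  1.     0.   ]
 [ 0.     0.    -1.   ]]
[[355.2, 0.0, 323.0], [0.0, 355.2, 240.2], [0.0, 0.0, 1.0]] [[0.0, -0.948, -0.318, 0.311], [1.0, -0.0, 0.001, 0.095], [-0.001, -0.318, 0.948, 0.432], [0.0, 0.0, 0.0, 1.0]]
```

View pics/w1.png

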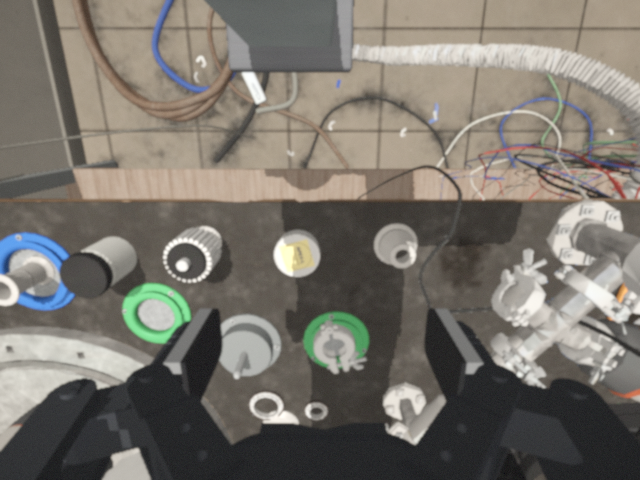

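The wrist view shows everything at once: blue rest+nipple (30,272), jar (98,268), gauge (190,255), tin (297,253), reducer (396,245), free green rest (157,313), post (245,350), clamp on green (336,342).

```bash
python3 - <<'E'
from h import *
c=robot.get_calibration("wrist");im=cv2.imread("pics/w1.png")[:,:,::-1].copy()
for col in("green","blue"):
    cs,_=cv2.findContours(mask(im,col),0,2)
    for q in cs:
        if cv2.contourArea(q)>300 and q[:,0,1].min()>190:
            w=np.array([ray(c,p[0],.005)[:2] for p in q],np.float32)
            print(col,cv2.minEnclosingCircle(w),cv2.boundingRect(q))
for k,v in dict(red=(403,257,.045),redbase=(396,240,.01),gauge=(183,263,.083),nip=(8,290,.06),post=(238,376,.072),clamp=(335,344,.032),tin=(297,254,.024),jar=(86,274,.07)).items(): print(k,ray(c,v[:2],v[2]).round(3))
a=np.hstack([cv2.resize(im[295:385,290:390],(400,360),interpolation=2),cv2.resize(im[210:280,360:438],(400,360),interpolation=2)])
cv2.imwrite("pics/crop1.png",a[:,:,::-1])
E
```

```text
green ((0.5899789929389954, 0.1253606230020523), 0.03528320789337158) (334, 312, 34, 39)
blue ((0.538856565952301, -0.28548216819763184), 0.035909052938222885) (20, 286, 51, 23)
blue ((0.48921656608581543, -0.2904171645641327), 0.045296747237443924) (0, 234, 65, 39)
red [0.465 0.183 0.045]
redbase [0.456 0.181 0.01 ]
gauge [ 0.456 -0.059  0.083]
nip [ 0.499 -0.277  0.06 ]
post [ 0.611 -0.015  0.072]
clamp [0.593 0.105 0.032]
tin [0.469 0.058 0.024]
jar [ 0.475 -0.175  0.07 ]
```

View pics/crop1.png

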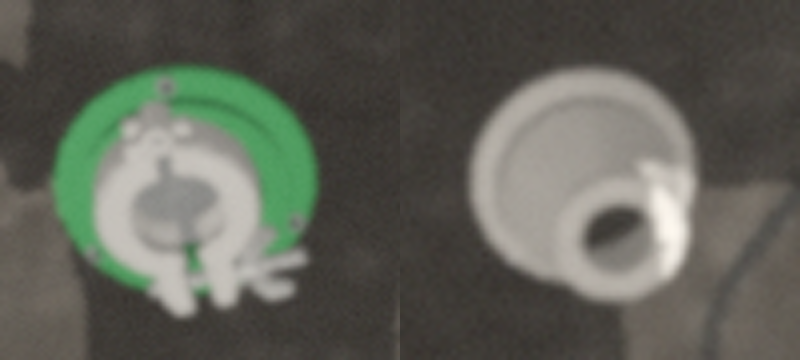

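The crop shows the clamp's bore at (334,347) in the wrist picture, with the hinge towards the robot and the bolt away, so the grip line is roughly world y. Next is the nipple.

Request:
step_arm:
  rot:
    - [0,0,0]
    - [0,0,0]
    - [0,0,0]
    - [0,0,0]
    - [0,0,0]
    - [0,0,0]
    - [0,0,0]
    - [0,0,0]
  delta_pos:
    - [-0.003,-0.04,0.005]
    - [-0.003,-0.04,0.005]
    - [-0.003,-0.04,0.005]
    - [-0.003,-0.04,0.005]
    - [-0.003,-0.04,0.005]
    - [-0.003,-0.04,0.005]
    - [-0.003,-0.04,0.005]
    - [0,0,0]
  claw: [0,0,0,0,0,0,0,0]

```text
time_s: 2.15
ee_pos: [0.4137, -0.1883, 0.2744]
tool_rot: [0.002, 1.0, -0.0, -0.001]
wrist_force: [-0.3, 1.4, -1.3]
grip_width: 0.999
grip_force: 0.0
```

```bash
python3 - <<'E'
from h import *
s=robot.get_state();print(s["time_s"],s["ee_pos"],s["qvel"].round(3))
c=robot.get_calibration("wrist")
im=robot.get_image("wrist");cv2.imwrite("pics/w2.png",im[:,:,::-1]);np.save("w2.npy",c["T"])
for col in("green","blue"):
    cs,_=cv2.findContours(mask(im,col),0,2)
    for q in cs:
        if cv2.contourArea(q)>300 and q[:,0,1].min()>150:
            w=np.array([ray(c,p[0],.005)[:2] for p in q],np.float32)
            print(col,cv2.minEnclosingCircle(w),cv2.boundingRect(q))
E
```

```text
2.15 [ 0.41372978 -0.18826739  0.27436793] [ 0.093 -0.044 -0.033  0.036  0.022  0.116]
green ((0.5917511582374573, 0.09196406602859497), 0.03370293974876404) (524, 313, 34, 45)
green ((0.5627299547195435, -0.13294655084609985), 0.044517915695905685) (334, 308, 71, 38)
blue ((0.4892684519290924, -0.24719400703907013), 0.029372908174991608) (264, 240, 27, 45)
```

View pics/w2.png

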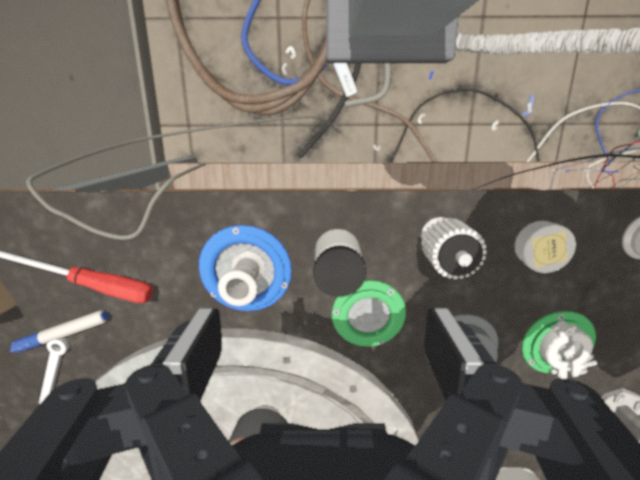

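```bash
sed -i 's/(55,120,60)/(50,80,50)/;s/(80,255,255)/(85,255,255)/;s/(100,150,80)/(98,90,60)/;s/(118,255,255)/(120,255,255)/' h.py
cat >> h.py <<'E'
def rests(c,im):
    for col in("green","blue"):
        m=cv2.morphologyEx(mask(im,col),cv2.MORPH_CLOSE,np.ones((7,7)))
        cs,_=cv2.findContours(m,0,2)
        for q in cs:
            if cv2.contourArea(q)>400 and q[:,0,1].min()>195:
                w=np.array([ray(c,p[0],.004)[:2] for p in q],np.float32)
                o,r=cv2.minEnclosingCircle(w);print(col,np.round(o,4),round(r,4),cv2.boundingRect(q))
def flange(c,im,p0,z,r,tol=.25):
    """bright disc/ring near world p0 at height z: rectify plane z (1 px=0.5mm), Hough circle"""
    n=140;g=(np.mgrid[-n:n+1,-n:n+1]*.0005)
    uv=np.array([[proj(c,(p0[0]+a,p0[1]+b,z)) for a,b in zip(ra,rb)] for ra,rb in zip(g[0],g[1])],np.float32)
    t=cv2.GaussianBlur(cv2.remap(cv2.cvtColor(np.ascontiguousarray(im),cv2.COLOR_RGB2GRAY),uv,None,1),(0,0),2)
    h=cv2.HoughCircles(t,cv2.HOUGH_GRADIENT,1.5,30,param1=60,param2=18,minRadius=int(r*2000*.92),maxRadius=int(r*2000*1.08))
    if h is None: return t,[]
    h=sorted(h[0][:6],key=lambda k:np.hypot(k[0]-n,k[1]-n))
    return t,[(round(p0[0]+(k[1]-n)*.0005,4),round(p0[1]+(k[0]-n)*.0005,4),round(k[2]/2000,4)) for k in h[:3]]
E
python3 - <<'E'
from h import *
c=robot.get_calibration("wrist");c["T"]=np.load("w2.npy")
im=cv2.imread("pics/w2.png")[:,:,::-1].copy()
rests(c,im)
for k,v in dict(nip=(238,288,.06),jar=(339,270,.07),gaugecap=(461,257,.083),tin=(549,248,.024)).items(): print(k,ray(c,v[:2],v[2]).round(4))
t,h=flange(c,im,ray(c,(238,288),.06),.06,.020);print(h)
t2,h=flange(c,im,(.562,-.133),.012,.038);print(h)
t3,h=flange(c,im,(.500,-.28),.012,.048);print(h)
cv2.imwrite("pics/r.png",np.hstack([t,t2,t3]))
E
```

```text
green [0.6028 0.1118] 0.0473 (522, 311, 74, 62)
green [ 0.5606 -0.1332] 0.047 (332, 280, 74, 67)
blue [ 0.4995 -0.2834] 0.0561 (198, 225, 94, 86)
nip [ 0.4965 -0.2784  0.06  ]
jar [ 0.4722 -0.1736  0.07  ]
gaugecap [ 0.4538 -0.0593  0.083 ]
tin [0.4665 0.0614 0.024 ]
[(np.float64(0.4973), np.float64(-0.2798), np.float32(0.0194)), (np.float64(0.4733), np.float64(-0.2618), np.float32(0.0211)), (np.float64(0.4651), np.float64(-0.246), np.float32(0.0211))]
[(np.float32(0.5546), np.float32(-0.1299), np.float32(0.0406)), (np.float32(0.4961), np.float32(-0.1756), np.float32(0.0369))]
[(np.float32(0.4941), np.float32(-0.2791), np.float32(0.051)), (np.float32(0.4964), np.float32(-0.2971), np.float32(0.0469)), (np.float32(0.5016), np.float32(-0.3114), np.float32(0.0494))]
```

View pics/r.png

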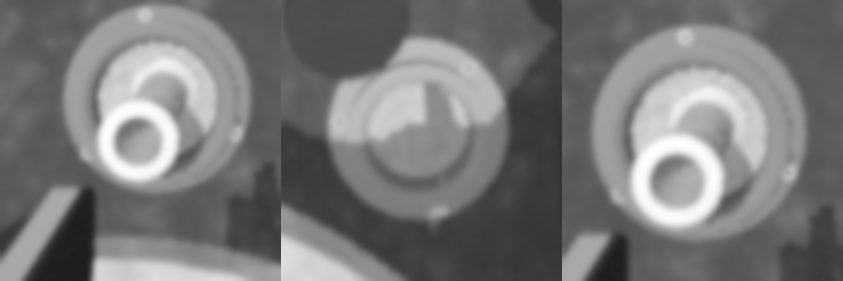

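The rectified views show the nipple top ring clearly, at (0.497,-0.280), along with both rests. I'm moving over the nipple.

Request:
step_arm:
  rot:
    - [0,0,0]
    - [0,0,0]
    - [0,0,0]
    - [0,0,0]
    - [0,0,0]
    - [0,0,0]
    - [0,0,0]
    - [0,0,0]
  delta_pos:
    - [-0.02,-0.022,0.03]
    - [-0.02,-0.022,0.03]
    - [-0.02,-0.022,0.03]
    - [-0.023,-0.024,0.03]
    - [0,0,0.02]
    - [0,0,0]
    - [0,0,0]
    - [0,0,0]
  claw: [0,0,0,0,0,0,0,0]

```text
time_s: 2.87
ee_pos: [0.4944, -0.2694, 0.1407]
tool_rot: [-0.001, 1.0, -0.0, 0.0]
wrist_force: [0.2, -0.3, 0.0]
grip_width: 1.002
grip_force: 0.0
```

Request:
step_arm:
  rot:
    - [0,0,0]
    - [0,0,0]
    - [0,0,0]
    - [0,0,0]
    - [0,0,0]
    - [0,0,0]
    - [0,0,0]
    - [0,0,0]
  delta_pos:
    - [-0.003,-0.0105,0]
    - [0,0,0.025]
    - [0,0,0.03]
    - [0,0,0.02]
    - [0,0,0.011]
    - [0,0,0]
    - [0,0,0]
    - [0,0,0]
  claw: [0,0,0,0,0,0,1,1]
  squeeze: 35

```text
time_s: 3.53
ee_pos: [0.4981, -0.2814, 0.0548]
tool_rot: [-0.0, 1.0, -0.001, 0.001]
wrist_force: [-0.4, 0.7, 0.0]
grip_width: 0.748
grip_force: 0.0
```

Request:
step_arm:
  rot:
    - [0,0,0]
    - [0,0,0]
    - [0,0,0]
    - [0,0,0]
    - [0,0,0]
    - [0,0,0]
    - [0,0,0]
    - [0,0,0]
  delta_pos:
    - [0,0,0]
    - [0,0,0]
    - [0,0,0]
    - [0,0,0]
    - [0,0,0]
    - [0,0,0]
    - [0,0,-0.005]
    - [0,0,-0.005]
  claw: [1,1,1,1,1,1,1,1]

```text
time_s: 4.2
ee_pos: [0.4972, -0.2807, 0.0637]
tool_rot: [-0.0, 1.0, 0.0, -0.0]
wrist_force: [-0.8, -1.1, -1.8]
grip_width: 0.431
grip_force: 35.1
```

Request:
step_arm:
  rot:
    - [0,0,0]
    - [0,0,0]
    - [0,0,0]
    - [0,0,0]
    - [0,0,0]
    - [0,0,0]
    - [0,0,0]
    - [0,0,0]
  delta_pos:
    - [0,0,-0.025]
    - [0,0,-0.03]
    - [0,0,-0.03]
    - [-0.0127,0.0295,0]
    - [-0.0127,0.0295,0]
    - [-0.0127,0.0295,0]
    - [-0.0127,0.0295,0]
    - [-0.0127,0.0295,0]
  claw: [1,1,1,1,1,1,1,1]

```text
time_s: 4.87
ee_pos: [0.561, -0.1318, 0.1488]
tool_rot: [-0.0, 1.0, -0.0, 0.0]
wrist_force: [0.6, -0.7, -2.2]
grip_width: 0.43
grip_force: 35.4
```

Request:
step_arm:
  rot:
    - [0,0,0]
    - [0,0,0]
    - [0,0,0]
    - [0,0,0]
    - [0,0,0]
    - [0,0,0]
    - [0,0,0]
    - [0,0,0]
  delta_pos:
    - [0,0,0]
    - [0,0,0]
    - [0,0,0]
    - [0,0,0.02]
    - [0,0,0.02]
    - [0,0,0]
    - [0,0,0]
    - [0,0,0]
  claw: [1,1,1,1,1,1,1,1]

```text
time_s: 5.53
ee_pos: [0.5609, -0.134, 0.1092]
tool_rot: [0.0, 1.0, -0.0, 0.0]
wrist_force: [0.8, -0.4, -2.1]
grip_width: 0.429
grip_force: 35.6
```

```bash
python3 - <<'E'
from h import *
s=robot.get_state();print(s["ee_pos"],s["grip_force"])
c=robot.get_calibration("wrist");im=robot.get_image("wrist");cv2.imwrite("pics/w3.png",im[:,:,::-1]);rests(c,im)
E
```

```text
[ 0.56085103 -0.1339909   0.10919212] 35.57532713562978
green [0.6082 0.092 ] 0.0419 (601, 258, 39, 100)
```

View pics/w3.png

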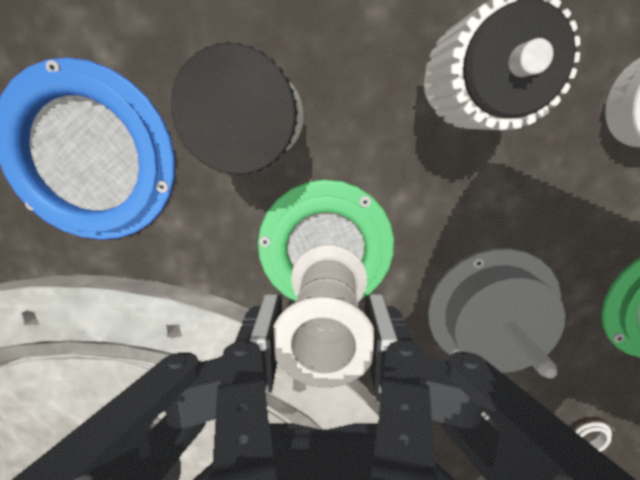

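The nipple is held upright with its top ring at (325,341). The green rest ellipse below it is centred near (327,245), and the blue rest is empty. I'll check the alignment numerically, and measure the blue rest and the post as well.

```bash
python3 - <<'E'
from h import *
c=robot.get_calibration("wrist");im=cv2.imread("pics/w3.png")[:,:,::-1].copy()
print(ray(c,(325,341),.1145))
for col,z in(("green",.004),("blue",.004)):
    cs,_=cv2.findContours(cv2.morphologyEx(mask(im,col),cv2.MORPH_CLOSE,np.ones((7,7))),0,2)
    for q in cs:
        if cv2.contourArea(q)>3000:
            w=np.array([ray(c,p[0],z)[:2] for p in q],np.float32);print(col,cv2.minEnclosingCircle(w),cv2.boundingRect(q))
print("pin",ray(c,(546,369),.070), "base", ray(c,(509,326),.026))
E
```

```text
[ 0.55878118 -0.13376944  0.1145    ]
green ((0.5608088970184326, -0.13302016258239746), 0.04643351584672928) (258, 180, 136, 121)
blue ((0.49962273240089417, -0.28381097316741943), 0.05668650567531586) (0, 57, 176, 183)
pin [ 0.60705703 -0.01362605  0.07      ] base [ 0.60796397 -0.01179944  0.026     ]
```

Request:
step_arm:
  rot:
    - [0,0,0]
    - [0,0,0]
    - [0,0,0]
    - [0,0,0]
    - [0,0,0]
    - [0,0,0]
    - [0,0,0]
    - [0,0,0]
  delta_pos:
    - [0,0,0.015]
    - [0,0,0.015]
    - [0,0,0.012]
    - [0,0,0.006]
    - [0,0,0.004]
    - [0,0,0.001]
    - [0,0,0]
    - [0,0,0]
  claw: [1,1,1,1,1,1,1,0.3]

```text
time_s: 6.25
ee_pos: [0.5612, -0.1334, 0.056]
tool_rot: [-0.0, 1.0, -0.0, 0.001]
wrist_force: [1.0, -0.3, 0.3]
grip_width: 0.556
grip_force: 0.0
```

Request:
step_arm:
  rot:
    - [0,0,0]
    - [0,0,0]
    - [0,0,0]
    - [0,0,0]
    - [0,0,0]
    - [0,0,0]
    - [0,0,0]
    - [0,0,0]
  delta_pos:
    - [0,0,0]
    - [0,0,0]
    - [0,0,-0.02]
    - [0,0,-0.04]
    - [0,0,-0.04]
    - [0,0,-0.02]
    - [0,0,0]
    - [0,0,0]
  claw: [0,0,0,0,0,0,0,0]

```text
time_s: 6.92
ee_pos: [0.5613, -0.1334, 0.1765]
tool_rot: [-0.0, 1.0, -0.0, 0.001]
wrist_force: [-0.4, 0.2, -0.5]
grip_width: 1.001
grip_force: 0.0
```

Request:
step_arm:
  rot:
    - [0,0,0]
    - [0,0,0]
    - [0,0,0]
    - [0,0,0]
    - [0,0,0]
    - [0,0,0]
    - [0,0,0]
    - [0,0,0]
  delta_pos:
    - [0.018,0.035,-0.006]
    - [0.018,0.035,-0.006]
    - [0.018,0.035,-0.006]
    - [0.018,0.035,-0.006]
    - [0.018,0.035,-0.006]
    - [0.018,0.035,-0.006]
    - [0.018,0.035,-0.006]
    - [0.018,0.035,0]
  claw: [0,0,0,0,0,0,0,0]

```text
time_s: 7.58
ee_pos: [0.4152, 0.148, 0.2172]
tool_rot: [-0.0, 1.0, -0.0, -0.0]
wrist_force: [1.0, 0.4, -0.5]
grip_width: 1.001
grip_force: 0.0
```

```bash
python3 - <<'E'
from h import *
robot.get_image("scene") # let it settle
s=robot.get_state();print(s["ee_pos"],s["qvel"].round(2))
c=robot.get_calibration("wrist");im=robot.get_image("wrist");cv2.imwrite("pics/w4.png",im[:,:,::-1]);np.save("w4.npy",c["T"]);rests(c,im)
print(flange(c,im,(.464,.184),.045,.015)[1], flange(c,im,(.461,.184),.010,.028)[1])
E
```

```text
[0.41189734 0.15254986 0.21683145] [-0.11  0.03  0.03 -0.   -0.01 -0.17]
green [0.6026 0.1126] 0.0469 (247, 340, 82, 57)
green [ 0.5604 -0.1335] 0.0477 (19, 304, 87, 74)
[(np.float32(0.4604), np.float32(0.1871), np.float32(0.0146))] [(np.float32(0.4574), np.float32(0.1864), np.float32(0.0278))]
```

View pics/w4.png

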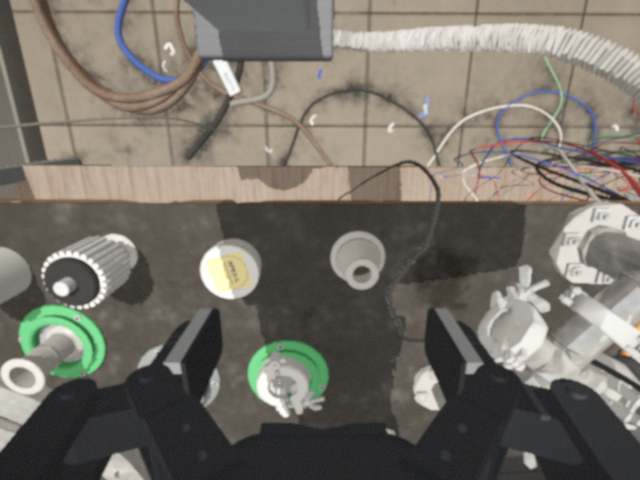

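The nipple stands in rest A at (22,375)–(60,340). The reducer's top is at (362,272).

Request:
step_arm:
  rot:
    - [0,0,0]
    - [0,0,0]
    - [0,0,0]
    - [0,0,0]
    - [0,0,0]
    - [0,0,0]
    - [0,0,0]
    - [0,0,0]
  delta_pos:
    - [-0.016,0.012,0.03]
    - [-0.016,0.012,0.03]
    - [-0.016,0.012,0.03]
    - [0,0,0.017]
    - [0,0,0]
    - [0,0,0]
    - [0,0,0]
    - [0,0,0]
  claw: [0,0,0,0,0,0,0,0]

```text
time_s: 8.35
ee_pos: [0.4649, 0.1825, 0.1114]
tool_rot: [-0.0, 1.0, 0.0, 0.001]
wrist_force: [-0.6, -0.0, -0.9]
grip_width: 0.998
grip_force: 0.0
```

```bash
python3 - <<'E'
from h import *
s=robot.get_state();print(s["ee_pos"],s["qvel"].round(2))
c=robot.get_calibration("wrist");im=robot.get_image("wrist");cv2.imwrite("pics/w5.png",im[:,:,::-1]);np.save("w5.npy",c["T"])
t,a=flange(c,im,(.464,.184),.045,.015);t2,b=flange(c,im,(.461,.184),.010,.028);print(a,b)
c["T"]=np.load("w4.npy");print(ray(c,(362,272),.045))
cv2.imwrite("pics/r5.png",np.hstack([t,t2]))
E
```

```text
[0.46492046 0.18253274 0.1114087 ] [ 0. -0. -0. -0. -0.  0.]
[(np.float32(0.4596), np.float32(0.1871), np.float32(0.0147)), (np.float32(0.4446), np.float32(0.1886), np.float32(0.0155))] [(np.float32(0.4574), np.float32(0.1871), np.float32(0.027))]
[0.45804968 0.1871574  0.045     ]
```

View pics/w5.png

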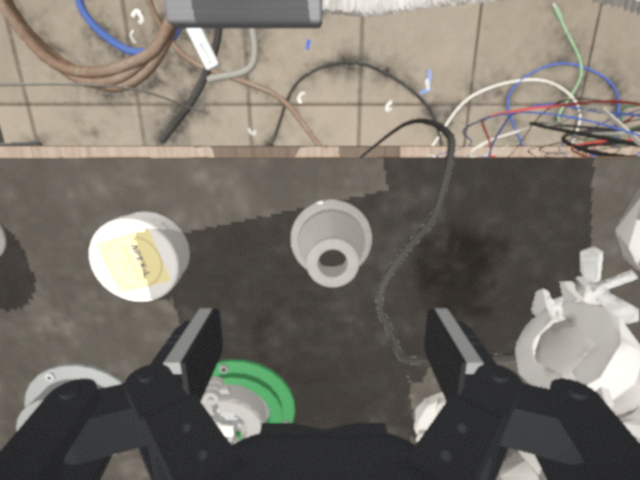

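The reducer's top is at (332,262), with nothing within finger reach. I'm descending with partly closed fingers.

Request:
step_arm:
  rot:
    - [0,0,0]
    - [0,0,0]
    - [0,0,0]
    - [0,0,0]
    - [0,0,0]
    - [0,0,0]
    - [0,0,0]
    - [0,0,0]
  delta_pos:
    - [0.0055,0.0045,0]
    - [0,0,0]
    - [0,0,0.02]
    - [0,0,0.02]
    - [0,0,0.015]
    - [0,0,0.005]
    - [0,0,0]
    - [0,0,0]
  claw: [0.4,0.4,0.4,0.4,0.4,0.4,0.4,1]

```text
time_s: 9.07
ee_pos: [0.4592, 0.1874, 0.0508]
tool_rot: [-0.0, 1.0, 0.0, 0.0]
wrist_force: [0.2, 0.0, 0.0]
grip_width: 0.473
grip_force: 0.0
```

Request:
step_arm:
  rot:
    - [0,0,0]
    - [0,0,0]
    - [0,0,0]
    - [0,0,0]
    - [0,0,0]
    - [0,0,0]
    - [0,0,0]
    - [0,0,0]
  delta_pos:
    - [0,0,0]
    - [0,0,0]
    - [0,0,0]
    - [0,0,0]
    - [0,0,0]
    - [0,0,-0.01]
    - [0,0,-0.02]
    - [0,0,-0.02]
  claw: [1,1,1,1,1,1,1,1]

```text
time_s: 9.73
ee_pos: [0.4588, 0.1872, 0.1012]
tool_rot: [-0.0, 1.0, -0.0, -0.0]
wrist_force: [0.7, -0.1, -1.5]
grip_width: 0.305
grip_force: 34.6
```

```bash
python3 - <<'E'
from h import *
s=robot.get_state();print(s["ee_pos"],s["grip_width"],s["wrist_force"])
im=robot.get_image("wrist");cv2.imwrite("pics/w6.png",im[:,:,::-1])
E
```

```text
[0.4587734  0.18721064 0.10121351] 0.30470469536151207 [ 0.70872242 -0.08937286 -1.51799968]
```

View pics/w6.png

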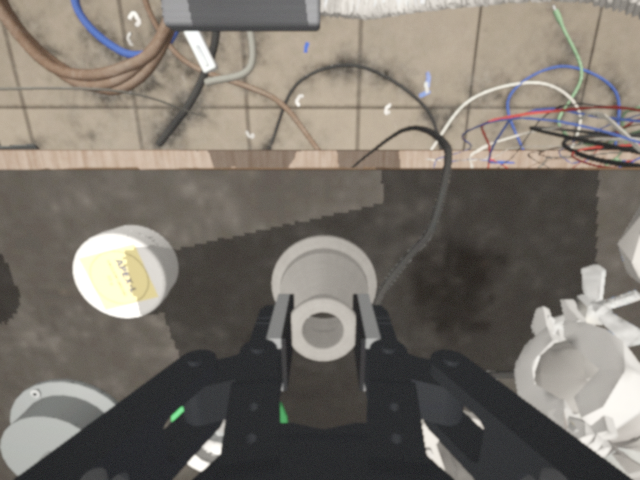

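The reducer is held upright, with its top at (322,328). I'm lifting it over the gauge and jar to the blue rest.

Request:
step_arm:
  rot:
    - [0,0,0]
    - [0,0,0]
    - [0,0,0]
    - [0,0,0]
    - [0,0,0]
    - [0,0,0]
    - [0,0,0]
    - [0,0,0]
  delta_pos:
    - [0,0,-0.035]
    - [0,0,-0.035]
    - [-0.003,-0.036,0]
    - [-0.003,-0.036,0]
    - [-0.003,-0.036,0]
    - [-0.003,-0.036,0]
    - [-0.003,-0.036,0]
    - [-0.003,-0.036,0]
  claw: [1,1,1,1,1,1,1,1]

```text
time_s: 10.45
ee_pos: [0.4771, -0.0305, 0.171]
tool_rot: [-0.0, 1.0, -0.0, 0.001]
wrist_force: [1.6, 0.7, -1.9]
grip_width: 0.306
grip_force: 35.0
```

Request:
step_arm:
  rot:
    - [0,0,0]
    - [0,0,0]
    - [0,0,0]
    - [0,0,0]
    - [0,0,0]
    - [0,0,0]
    - [0,0,0]
    - [0,0,0]
  delta_pos:
    - [-0.003,-0.036,0]
    - [-0.003,-0.036,0]
    - [-0.003,-0.036,0]
    - [-0.003,-0.036,0]
    - [-0.003,-0.036,0]
    - [-0.003,-0.036,0]
    - [-0.003,-0.036,0]
    - [0,0,0]
  claw: [1,1,1,1,1,1,1,1]

```text
time_s: 11.12
ee_pos: [0.4988, -0.2864, 0.1704]
tool_rot: [0.002, 1.0, -0.001, 0.001]
wrist_force: [-0.8, 1.7, -1.6]
grip_width: 0.306
grip_force: 35.0
```

Request:
step_arm:
  rot:
    - [0,0,0]
    - [0,0,0]
    - [0,0,0]
    - [0,0,0]
    - [0,0,0]
    - [0,0,0]
    - [0,0,0]
    - [0,0,0]
  delta_pos:
    - [0,0,0.02]
    - [0,0,0.03]
    - [0,0,0.02]
    - [0,0,0]
    - [0,0,0]
    - [0,0,0]
    - [0,0,0]
    - [0,0,0]
  claw: [1,1,1,1,1,1,1,1]

```text
time_s: 11.78
ee_pos: [0.4989, -0.2811, 0.1015]
tool_rot: [-0.0, 1.0, -0.001, 0.001]
wrist_force: [0.0, -0.4, -1.2]
grip_width: 0.305
grip_force: 35.0
```

```bash
python3 - <<'E'
from h import *
s=robot.get_state();print(s["ee_pos"],s["grip_force"])
c=robot.get_calibration("wrist");im=robot.get_image("wrist");cv2.imwrite("pics/w7.png",im[:,:,::-1])
cs,_=cv2.findContours(cv2.morphologyEx(mask(im,"blue"),cv2.MORPH_CLOSE,np.ones((7,7))),0,2)
for q in cs:
    if cv2.contourArea(q)>3000:
        w=np.array([ray(c,p[0],.004)[:2] for p in q],np.float32);print(cv2.minEnclosingCircle(w),cv2.boundingRect(q))
print(flange(c,im,s["ee_pos"][:2],.045+s["ee_pos"][2]-.0508,.015)[1])
E
```

```text
[ 0.49892632 -0.28111128  0.10154631] 35.04682198399678
((0.4990106523036957, -0.2831015884876251), 0.05539069324731827) (238, 168, 168, 139)
[(np.float64(0.4976), np.float64(-0.2802), np.float32(0.0155)), (np.float64(0.4781), np.float64(-0.2825), np.float32(0.0155)), (np.float64(0.4631), np.float64(-0.2772), np.float32(0.0146))]
```

Request:
step_arm:
  rot:
    - [0,0,0]
    - [0,0,0]
    - [0,0,0]
    - [0,0,0]
    - [0,0,0]
    - [0,0,0]
    - [0,0,0]
    - [0,0,0]
  delta_pos:
    - [-0.0015,-0.0025,0.005]
    - [0,0,0.015]
    - [0,0,0.015]
    - [0,0,0.009]
    - [0,0,0.004]
    - [0,0,0.0015]
    - [0,0,0]
    - [0,0,0]
  claw: [1,1,1,1,1,1,1,0.3]

```text
time_s: 12.5
ee_pos: [0.5, -0.2834, 0.0513]
tool_rot: [-0.0, 1.0, -0.0, 0.0]
wrist_force: [0.8, 0.5, -0.1]
grip_width: 0.433
grip_force: 0.0
```

Request:
step_arm:
  rot:
    - [0,0,0]
    - [0,0,0]
    - [0,0,0]
    - [0,0,0]
    - [0,0,0]
    - [0,0,0]
    - [0,0,0]
    - [0,0,0]
  delta_pos:
    - [0,0,0]
    - [0,0,0]
    - [0,0,0]
    - [0,0,-0.03]
    - [0,0,-0.04]
    - [0,0,-0.04]
    - [0,0,-0.035]
    - [0,0,0]
  claw: [0.3,0.3,0,0,0,0,0,0]

```text
time_s: 13.17
ee_pos: [0.5017, -0.2846, 0.2024]
tool_rot: [-0.0, 1.0, -0.003, 0.004]
wrist_force: [1.1, 0.0, 0.7]
grip_width: 1.001
grip_force: 0.0
```

Request:
step_arm:
  rot:
    - [0,0,0]
    - [0,0,0]
    - [0,0,0]
    - [0,0,0]
    - [0,0,0]
    - [0,0,0]
    - [0,0,0]
    - [0,0,0]
  delta_pos:
    - [0,0.038,0]
    - [0,0.038,0]
    - [0,0.038,0]
    - [0,0.038,0]
    - [0,0.038,0]
    - [0,0.038,0]
    - [0,0.038,0]
    - [0,0.038,0]
  claw: [0,0,0,0,0,0,0,0]

```text
time_s: 13.83
ee_pos: [0.4993, 0.0225, 0.1958]
tool_rot: [-0.0, 1.0, -0.0, 0.0]
wrist_force: [1.1, -0.4, 0.6]
grip_width: 1.002
grip_force: 0.0
```

Request:
step_arm:
  rot:
    - [0,0,0]
    - [0,0,0]
    - [0,0,0]
    - [0,0,0]
    - [0,0,0]
    - [0,0,0]
    - [0,0,0]
    - [0,0,0]
  delta_pos:
    - [0,0.038,0]
    - [0,0.038,0]
    - [0,0.014,0]
    - [0,0,0]
    - [0,0,0]
    - [0,0,0]
    - [0,0,0]
    - [0,0,0]
  claw: [0,0,0,0,0,0,0,0]

```text
time_s: 14.5
ee_pos: [0.4997, 0.1098, 0.1957]
tool_rot: [0.0, 1.0, -0.0, 0.0]
wrist_force: [0.1, -0.5, 0.1]
grip_width: 0.998
grip_force: 0.0
```

```bash
python3 - <<'E'
from h import *
s=robot.get_state();print(s["ee_pos"],s["qvel"].round(2))
c=robot.get_calibration("wrist");im=robot.get_image("wrist");cv2.imwrite("pics/w8.png",im[:,:,::-1]);np.save("w8.npy",c["T"]);rests(c,im)
cv2.imwrite("pics/w8v.png",im[:,:,::-1])
E
```

```text
[0.49969899 0.10982764 0.19569251] [ 0.  0. -0. -0.  0.  0.]
green [0.6031 0.1123] 0.0469 (281, 274, 93, 80)
green [ 0.5605 -0.133 ] 0.047 (23, 232, 99, 88)
```

View pics/w8v.png

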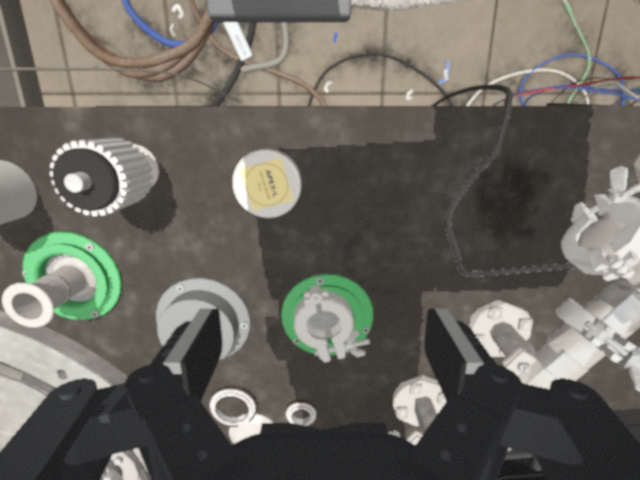

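The wrist view shows the clamp at (323,320) on rest B, the post base at (203,318), the gauge at (90,180), and supports of the beam at (500,325) and (415,400). I'll rectify the clamp at its top plane.

```bash
python3 - <<'E'
from h import *
c=robot.get_calibration("wrist");im=cv2.imread("pics/w8.png")[:,:,::-1].copy()
t,_=flange(c,im,(.600,.108),.032,.028)
t,h=flange(c,im,(.600,.108),.032,.028);print("ring",h,"bore",flange(c,im,(.600,.108),.032,.0118)[1])
big=cv2.resize(t,(562,562),interpolation=2)
for i in range(0,281,20): 
    cv2.line(big,(2*i,0),(2*i,6),255,1);cv2.line(big,(0,2*i),(6,2*i),255,1)
cv2.imwrite("pics/clamp.png",big)
cs=robot.get_calibration("side");print("beam",ray(cs,(425,330),.1),ray(cs,(470,300),.1)); print("sup",ray(c,(415,395),.02),ray(c,(500,325),.02))
print("post base ctr", [flange(c,im,(.609,-.012),z,r)[1][:1] for z,r in((.026,.036),(.004,.047))])
E
```

```text
ring [(np.float32(0.5956), np.float32(0.1089), np.float32(0.0266)), (np.float32(0.5806), np.float32(0.1014), np.float32(0.0296))] bore [(np.float32(0.5949), np.float32(0.1059), np.float32(0.0121)), (np.float32(0.6249), np.float32(0.1149), np.float32(0.0121))]
beam [0.75323346 0.14719522 0.1       ] [0.67235974 0.21447637 0.1       ]
sup [0.6863039  0.20375546 0.02      ] [0.60348453 0.27847831 0.02      ]
post base ctr [[(np.float32(0.6114), np.float32(-0.0111), np.float32(0.038))], [(np.float32(0.6069), np.float32(-0.0119), np.float32(0.0459))]]
```

View pics/clamp.png

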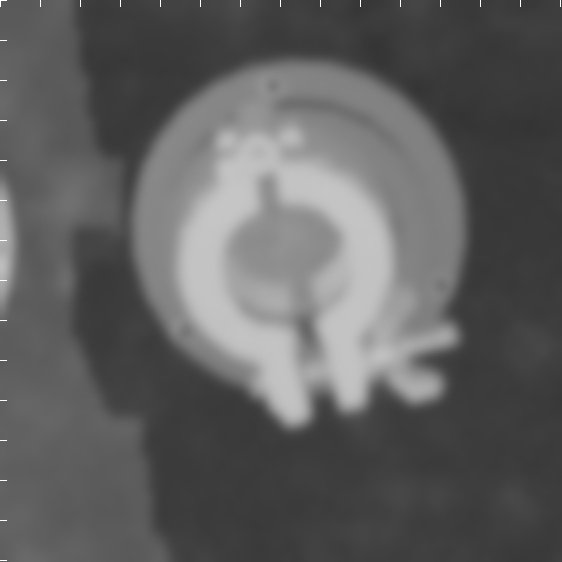

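The rectified crop (4 px/mm) shows the ring centre at (285,262), i.e. world (0.595,0.109). The axis from hinge to bolt is turned about 15° from +x towards +y.

Request:
step_arm:
  rot:
    - [0,0,-5]
    - [0,0,-5]
    - [0,0,-5]
    - [0,0,0]
    - [0,0,0]
    - [0,0,0]
    - [0,0,0]
    - [0,0,0]
  delta_pos:
    - [0,0,0]
    - [0,0,0]
    - [0,0,0]
    - [-0.031,-0.0082,0.03]
    - [-0.031,-0.0082,0.03]
    - [-0.03,-0.0082,0.03]
    - [0,0,0]
    - [0,0,0]
  claw: [0,0,0,0,0,0,0,0]

```text
time_s: 15.22
ee_pos: [0.5905, 0.1101, 0.1077]
tool_rot: [-0.13, 0.991, 0.0, -0.002]
wrist_force: [-0.1, 0.1, 0.3]
grip_width: 1.001
grip_force: 0.0
```

```bash
cat >> h.py <<'E'
from scipy.spatial.transform import Rotation as R
def go(x,y,z):
    s=robot.get_state();M=R.from_quat(s["tool_rot"]).as_matrix()
    print("at",s["ee_pos"].round(4),"yaw",np.degrees(np.arctan2(M[1,1],M[0,1])).round(1),"need",(M.T@(np.array([x,y,z])-s["ee_pos"])).round(4),"grip",s["grip_width"],s["grip_force"])
E
python3 -c "
from h import *
go(.5953,.109,.036)"
```

```text
at [0.5905 0.1101 0.1077] yaw 105.0 need [-0.0047 -0.0023  0.0717] grip 1.0007162335266861 0.0
```

Request:
step_arm:
  rot:
    - [0,0,0]
    - [0,0,0]
    - [0,0,0]
    - [0,0,0]
    - [0,0,0]
    - [0,0,0]
    - [0,0,0]
    - [0,0,0]
  delta_pos:
    - [-0.0045,-0.002,0.005]
    - [0,0,0.02]
    - [0,0,0.02]
    - [0,0,0.015]
    - [0,0,0.005]
    - [0,0,0.003]
    - [0,0,0]
    - [0,0,0]
  claw: [0,0,0,0,0,0,0,0]

```text
time_s: 15.88
ee_pos: [0.5958, 0.1101, 0.043]
tool_rot: [-0.131, 0.991, -0.0, 0.001]
wrist_force: [0.7, -0.2, -0.8]
grip_width: 1.0
grip_force: 0.0
```

```bash
python3 -c "
from h import *
go(.5953,.109,.036)"
```

```text
at [0.5958 0.1101 0.043 ] yaw 105.0 need [ 0.0008 -0.001   0.007 ] grip 0.9997592485220725 0.0
```

Request:
step_arm:
  rot:
    - [0,0,0]
    - [0,0,0]
    - [0,0,0]
    - [0,0,0]
    - [0,0,0]
    - [0,0,0]
    - [0,0,0]
    - [0,0,0]
  delta_pos:
    - [0,-0.001,0.004]
    - [0,0,0.003]
    - [0,0,0]
    - [0,0,0]
    - [0,0,0]
    - [0,0,0]
    - [0,0,0]
    - [0,0,0]
  claw: [0,0,0,1,1,1,1,1]

```text
time_s: 16.55
ee_pos: [0.5958, 0.1091, 0.0352]
tool_rot: [-0.131, 0.991, -0.0, 0.0]
wrist_force: [0.4, -1.7, 5.4]
grip_width: 0.637
grip_force: 36.1
```

Request:
step_arm:
  rot:
    - [0,0,0]
    - [0,0,0]
    - [0,0,0]
    - [0,0,0]
    - [0,0,0]
    - [0,0,0]
    - [0,0,0]
    - [0,0,0]
  delta_pos:
    - [0,0,0]
    - [0,0,-0.01]
    - [0,0,-0.02]
    - [0,0,-0.03]
    - [0,0,-0.03]
    - [0,0,0]
    - [0,0,0]
    - [0,0,0]
  claw: [1,1,1,1,1,1,1,1]

```text
time_s: 17.22
ee_pos: [0.5952, 0.1091, 0.1245]
tool_rot: [-0.131, 0.991, 0.0, -0.0]
wrist_force: [-1.0, 0.3, -0.7]
grip_width: 0.635
grip_force: 37.5
```

```bash
python3 - <<'E'
from h import *
go(.609,-.012,.13)
c=robot.get_calibration("wrist");im=robot.get_image("wrist");np.save("w9.npy",c["T"]);cv2.imwrite("pics/w9.png",im[:,:,::-1])
E
```

```text
at [0.5952 0.1091 0.1245] yaw 105.0 need [ 0.0181 -0.1206 -0.0055] grip 0.6350937695042147 37.53181405923215
```

View pics/w9.png

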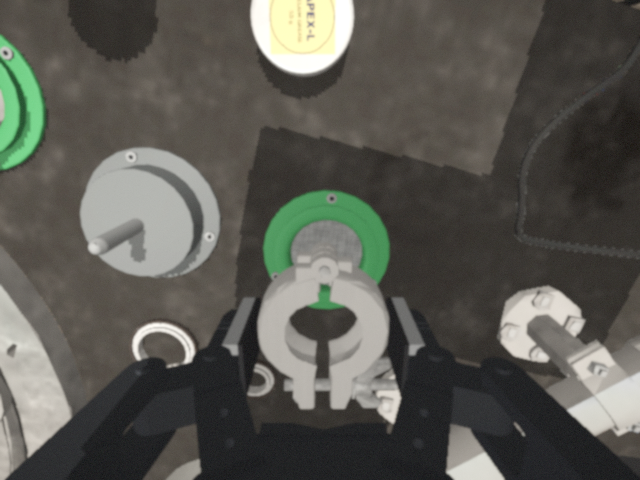

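The clamp is held square: ring outer edges at 258/388, bore centre at about (322,332), and the pin tip at (96,247).

```bash
python3 - <<'E'
from h import *
c=robot.get_calibration("wrist");im=cv2.imread("pics/w9.png")[:,:,::-1].copy()
print("bore",ray(c,(322,331),.1213)); print("pin tip",ray(c,(96,247),.070),"pin base",ray(c,(138,228),.026))
print([flange(c,im,(.609,-.012),z,r)[1][:1] for z,r in((.026,.036),(.004,.047))], "bore",flange(c,im,(.594,.109),.1213,.0118)[1],"ring",flange(c,im,(.594,.109),.1213,.028)[1])
cs=robot.get_calibration("scene");print("scene pin",ray(cs,(323,207),.071)); cs=robot.get_calibration("side");print("side pin",ray(cs,(346,264),.071))
E
```

```text
bore [0.59342717 0.10773691 0.1213    ]
pin tip [ 0.60708367 -0.01144359  0.07      ] pin base [ 0.60968499 -0.01095796  0.026     ]
[[(np.float32(0.6069), np.float32(-0.0126), np.float32(0.0364))], [(np.float32(0.6076), np.float32(-0.0134), np.float32(0.0476))]] bore [(np.float32(0.5941), np.float32(0.1054), np.float32(0.0121)), (np.float32(0.5611), np.float32(0.1001), np.float32(0.0121)), (np.float32(0.6234), np.float32(0.0836), np.float32(0.0107))] ring [(np.float32(0.5934), np.float32(0.1076), np.float32(0.0262)), (np.float32(0.5634), np.float32(0.0956), np.float32(0.0287)), (np.float32(0.6301), np.float32(0.1234), np.float32(0.0296))]
scene pin [ 0.60324544 -0.01541766  0.071     ]
side pin [ 0.61580922 -0.01021906  0.071     ]
```

Request:
step_arm:
  rot:
    - [0,0,0]
    - [0,0,0]
    - [0,0,0]
    - [0,0,0]
    - [0,0,0]
    - [0,0,0]
    - [0,0,0]
    - [0,0,0]
  delta_pos:
    - [0.0044,-0.03,0]
    - [0.0044,-0.03,0]
    - [0.0044,-0.03,0]
    - [0.0043,-0.0295,0]
    - [0,0,0]
    - [0,0,0]
    - [0,0,0]
    - [0,0,0]
  claw: [1,1,1,1,1,1,1,1]

```text
time_s: 17.93
ee_pos: [0.6092, -0.0099, 0.1242]
tool_rot: [-0.131, 0.991, 0.0, -0.001]
wrist_force: [0.1, -0.3, -1.9]
grip_width: 0.64
grip_force: 37.6
```

```bash
python3 - <<'E'
from h import *
go(.6092,-.0106,.10)
c=robot.get_calibration("wrist");im=robot.get_image("wrist");np.save("w10.npy",c["T"]);cv2.imwrite("pics/w10.png",im[:,:,::-1])
print([flange(c,im,(.6075,-.012),z,r)[1][:1] for z,r in((.026,.036),(.004,.047))],"ring",flange(c,im,(.6075,-.012),.1213,.028)[1][:1])
c1=proj(c,(.6075,-.012,.071));print(c1,proj(c,(.6075,-.012,.1213)))
E
```

```text
at [ 0.6092 -0.0099  0.1242] yaw 105.1 need [ 0.0001 -0.0007  0.0242] grip 0.6398787486501165 37.57985161810666
[[(np.float32(0.6024), np.float32(-0.0134), np.float32(0.0338))], [(np.float32(0.6076), np.float32(-0.0126), np.float32(0.0466))]] ring [(np.float32(0.6061), np.float32(-0.0119), np.float32(0.0271))]
[321.23029993 277.74729102] [320.53598003 329.82042654]
```

View pics/w10.png

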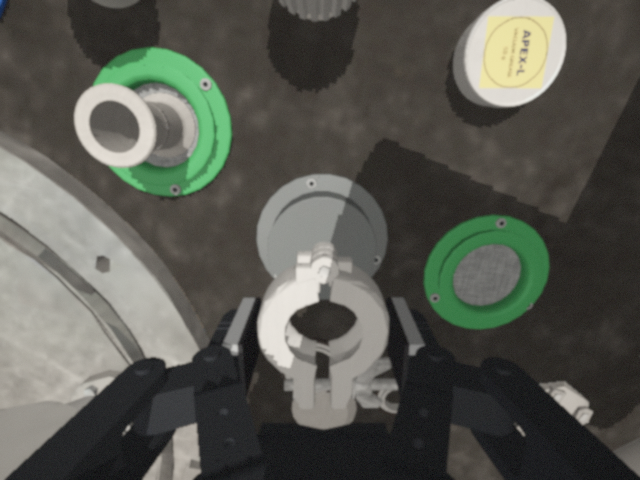

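The held clamp's ring (323,325) is laterally in line with the post's foot (322,235), and the nipple stands in rest A. I'm descending with a force check.

Request:
step_arm:
  rot:
    - [0,0,0]
    - [0,0,0]
    - [0,0,0]
    - [0,0,0]
    - [0,0,0]
    - [0,0,0]
    - [0,0,0]
    - [0,0,0]
  delta_pos:
    - [0,-0.0007,0.007]
    - [0,0,0.007]
    - [0,0,0.007]
    - [0,0,0.007]
    - [0,0,0.007]
    - [0,0,0.005]
    - [0,0,0]
    - [0,0,0]
  claw: [1,1,1,1,1,1,1,1]

```text
time_s: 18.65
ee_pos: [0.6097, -0.0115, 0.0846]
tool_rot: [-0.131, 0.991, 0.0, -0.0]
wrist_force: [0.8, 0.6, -0.4]
grip_width: 0.636
grip_force: 37.6
```

```bash
python3 - <<'E'
from h import *
go(.6092,-.0106,.051)
s=robot.get_state();print(s["wrist_force"],s["torque"])
im=robot.get_image("wrist");cv2.imwrite("pics/w11.png",im[:,:,::-1])
g=cv2.resize(im[260:380:4,240:400:4].mean(2),(40,30))
for r in g[4:26]: print(''.join(" .:-=+*#%@"[min(9,int(v/26))] for v in r))
E
```

```text
at [ 0.6097 -0.0115  0.0846] yaw 105.0 need [0.0002 0.001  0.0336] grip 0.6361580974535871 37.56650262435414
[ 0.77871001  0.62720499 -0.39990974] [-0.00569383 -0.05870276 -0.01387448]
:::+++++++++*+#%%%%%%%%#+=====----------
:::=++++++++**#%%%%%%%%*+++====-=------:
::::+++++++##%%%%%%%++=++++++++==----:=.
::::=++++*%#%%%%%%%%+--++++++++==-----:.
:::::++++#%%%%%%%%%%=--+++++++++===---..
:::::-=+#%%%%%%%%%%%---+++++++++++=--:..
:++=..+#%%%%%%%%%%%%---+++++++++++==: :-
=++= :#%%%%%%%%%%#+------=+++++++++=- .-
+++: -#%%%%%%%%*++---------=++++++++=. -
++=. +%%%%%%%%++++-===-------+++++++=: .
+=-..*%%%%%%%=+++=-====------=+++++++-..
++. :#%%%%%%*-+++---===------=+++++++-  
+=. :#%%%%%%*:=++------------++++++++-  
+:  :#%%%%%##*:.=---------::=++++++++-  
=.  .#%%%%%###*:......:....=+++++++++- .
-.  .%%%%%%#*###+........:=++++++++++:  
:   .#%%%%%#*####=-:..:-=+++++=++++++: .
.  . *%%%%%%*####==-..-++++++=+++++++.  
:    -*%%%%%#=#%+++-..:+++++==++++++=. .
. .  .+%%%%%%+=*+++:..:+++===+++++++:.. 
..   .:+*%%%%%++===:..:====-+++++++-:.  
..  ...=+*%%%%%#===:..:====+++++++===-.
```

No contact force, so the pin is inside the bore. Lowering onto the base.

Request:
step_arm:
  rot:
    - [0,0,0]
    - [0,0,0]
    - [0,0,0]
    - [0,0,0]
    - [0,0,0]
    - [0,0,0]
    - [0,0,0]
    - [0,0,0]
  delta_pos:
    - [0,0.001,0.007]
    - [0,0,0.007]
    - [0,0,0.007]
    - [0,0,0.006]
    - [0,0,0.005]
    - [0,0,0.002]
    - [0,0,0]
    - [0,0,0]
  claw: [1,1,1,1,1,1,1,1]

```text
time_s: 19.37
ee_pos: [0.6094, -0.0105, 0.0508]
tool_rot: [-0.131, 0.991, 0.0, -0.0]
wrist_force: [-2.1, 1.4, 1.8]
grip_width: 0.637
grip_force: 37.9
```

Request:
step_arm:
  rot:
    - [0,0,0]
    - [0,0,0]
    - [0,0,0]
    - [0,0,0]
    - [0,0,0]
    - [0,0,0]
    - [0,0,0]
    - [0,0,0]
  delta_pos:
    - [0,0,0]
    - [0,0,0]
    - [0,0,0]
    - [0,0,0]
    - [0,0,0]
    - [0,0,-0.01]
    - [0,0,-0.02]
    - [0,0,-0.02]
  claw: [0.1,0.1,0,0,0,0,0,0]

```text
time_s: 20.03
ee_pos: [0.6092, -0.0105, 0.1017]
tool_rot: [-0.131, 0.991, 0.0, -0.001]
wrist_force: [0.5, -0.7, 0.4]
grip_width: 0.999
grip_force: 0.0
```

Request:
step_arm:
  rot:
    - [0,0,5]
    - [0,0,5]
    - [0,0,5]
    - [0,0,0]
    - [0,0,0]
    - [0,0,0]
    - [0,0,0]
    - [0,0,0]
  delta_pos:
    - [0,0,-0.04]
    - [0,0,-0.04]
    - [0,0,-0.04]
    - [0.036,-0.01,0]
    - [0.036,-0.01,0]
    - [0.036,-0.01,0]
    - [0.036,-0.01,0]
    - [0.034,-0.009,0]
  claw: [0,0,0,0,0,0,0,0]

```text
time_s: 20.7
ee_pos: [0.4296, -0.0597, 0.2214]
tool_rot: [-0.0, 1.0, -0.0, 0.0]
wrist_force: [-0.4, -0.3, 0.8]
grip_width: 1.0
grip_force: 0.0
```

```bash
python3 - <<'E'
from h import *
robot.get_image("wrist");robot.get_image("wrist");robot.get_image("wrist");go(.455,-.059,.12)
c=robot.get_calibration("wrist");im=robot.get_image("wrist");np.save("w12.npy",c["T"]);cv2.imwrite("pics/w12.png",im[:,:,::-1])
rests(c,im)
# black cap: dark disc near expected location; fin ring outer r .0265 at z ~.067
print(proj(c,(.455,-.059,.083)))
for z,r in((.067,.0265),(.083,.02),(.083,.0225)): print(z,r,flange(c,im,(.455,-.059),z,r)[1])
E
```

```text
at [ 0.4299 -0.0599  0.222 ] yaw 89.9 need [-0.025   0.0009  0.102 ] grip 1.0028089586715052 0.0
green [0.5874 0.1274] 0.0412 (467, 322, 51, 49)
green [ 0.5608 -0.1335] 0.0473 (217, 287, 84, 70)
blue [ 0.4995 -0.283 ] 0.0565 (55, 223, 108, 99)
[325.2518047 263.4884209]
0.067 0.0265 [(np.float32(0.4566), np.float32(-0.0559), np.float32(0.0264)), (np.float32(0.5204), np.float32(-0.1189), np.float32(0.028))]
0.083 0.02 [(np.float32(0.4514), np.float32(-0.0559), np.float32(0.0202)), (np.float32(0.4364), np.float32(-0.0566), np.float32(0.0211)), (np.float32(0.5046), np.float32(-0.1174), np.float32(0.0211))]
0.083 0.0225 [(np.float32(0.4521), np.float32(-0.0581), np.float32(0.0228)), (np.float32(0.4364), np.float32(-0.0566), np.float32(0.0211)), (np.float32(0.5069), np.float32(-0.1166), np.float32(0.0236))]
```

Request:
step_arm:
  rot:
    - [0,0,0]
    - [0,0,0]
    - [0,0,0]
    - [0,0,0]
    - [0,0,0]
    - [0,0,0]
    - [0,0,0]
    - [0,0,0]
  delta_pos:
    - [-0.026,0.0035,0.02]
    - [0,0,0.03]
    - [0,0,0.03]
    - [0,0,0.03]
    - [0,0,0.025]
    - [0,0,0.02]
    - [0,0,0.012]
    - [0,0,0]
  claw: [0,0,0,0,0,0,0,0]

```text
time_s: 21.57
ee_pos: [0.4574, -0.0556, 0.0518]
tool_rot: [-0.001, 1.0, 0.001, -0.002]
wrist_force: [-0.0, -1.0, -0.2]
grip_width: 0.999
grip_force: 0.0
```

Request:
step_arm:
  rot:
    - [0,0,0]
    - [0,0,0]
    - [0,0,0]
    - [0,0,0]
    - [0,0,0]
    - [0,0,0]
    - [0,0,0]
    - [0,0,0]
  delta_pos:
    - [0,0,0]
    - [0,0,0]
    - [0,0,0]
    - [0,0,0]
    - [0,0,0]
    - [0,0,0]
    - [0,0,0]
    - [0,0,0]
  claw: [1,1,1,1,1,1,1,1]
  squeeze: 45

```text
time_s: 22.23
ee_pos: [0.4586, -0.0563, 0.055]
tool_rot: [-0.0, 1.0, -0.0, 0.001]
wrist_force: [-0.1, 0.9, 5.4]
grip_width: 0.601
grip_force: 45.7
```

Request:
step_arm:
  rot:
    - [0,0,0]
    - [0,0,0]
    - [0,0,0]
    - [0,0,0]
    - [0,0,0]
    - [0,0,0]
    - [0,0,0]
    - [0,0,0]
  delta_pos:
    - [0,0,-0.01]
    - [0,0,-0.02]
    - [0,0,-0.03]
    - [0,0,-0.03]
    - [0,0,-0.03]
    - [0,0,0]
    - [0,0,0]
    - [0,0,0]
  claw: [1,1,1,1,1,1,1,1]

```text
time_s: 22.9
ee_pos: [0.4574, -0.056, 0.1735]
tool_rot: [-0.0, 1.0, -0.0, -0.0]
wrist_force: [-0.7, -0.4, -4.2]
grip_width: 0.598
grip_force: 48.1
```

```bash
python3 - <<'E'
from h import *
go(.603,.112,.175)
s=robot.get_state();print(s["wrist_force"]);p=s["ee_pos"]
c=robot.get_calibration("wrist");im=robot.get_image("wrist");cv2.imwrite("pics/w13.png",im[:,:,::-1])
dz=p[2]-.055
for z,r in((.067,.0265),(.083,.0225)): print(flange(c,im,p[:2],z+dz,r)[1])
print(proj(c,(*p[:2],.083+dz)))
g=cv2.resize(im[200:440:8,200:440:6].mean(2),(40,30))
for r in g: print(''.join(" .:-=+*#%@"[min(9,int(v/26))] for v in r))
E
```

```text
at [ 0.4574 -0.056   0.1735] yaw 90.0 need [-0.1457  0.1679 -0.0015] grip 0.5983391252903625 48.0639703682391
[-0.71607839 -0.36813558 -4.23861944]
[(np.float64(0.4575), np.float64(-0.0544), np.float32(0.0248)), (np.float64(0.4785), np.float64(-0.0566), np.float32(0.028)), (np.float64(0.4537), np.float64(-0.0799), np.float32(0.0272))]
[(np.float64(0.4462), np.float64(-0.0604), np.float32(0.0227)), (np.float64(0.4425), np.float64(-0.0761), np.float32(0.0236)), (np.float64(0.429), np.float64(-0.0626), np.float32(0.0236))]
[324.96250432 388.89662966]
-------------------===------------::::::
-------------------=-------------:::::::
+--------------------------------:::::::
**-------------------------------::::::+
***-----------------------------:::::::+
*++=-----------------=----------:::::::+
+++=-------------+@%@#@%%------::::::::+
+++:-----------=#*####*##*+----:::::::::
+=-::------=--**#*#*#####*#*=--:::::::::
=::::--------##*#*#**##*#*##*=::::::::::
:::::-------*#*#**#+*##*####*#::::::::::
:::-+*****+=*#*#*#%*#@#*#+####+:::::::::
:==+*++=+*+####@@%@@@@%@@#%##**:=-::::::
+**#******:#@@%@%-.:::..+@@@###-**::::::
***+#+:**-*@*@+:::::--::::.%@@#*-**..:::
**+#+:=**:#@@::--:-::::--::::@@@:**:.:::
#*-%--**-%@@:::--:-::--::-::::@#+-*+..::
**=::+**.#%---:::-:::-::-:::-:*@@.*=-..:
**=:.+%*.@@::---::-:::::-:::-::@%.+*+...
::::::++.+%:::-::::+**=-:--::::@@:+=....
:::::::..#+.::--::*****=:--::::#*.......
:::::::.:=#..::--:*###*+:::::-.+:.......
:::::::.:.=:...::-@@@@@#:-:-::-#.:......
::.....::--#:...:+@@@@@%:-::::+#*:::....
.::::::::-==+:....%@@@@-....:+=+#:::....
:::::::::--==-=:...:::....:+===*#::.....
:::::::::+=------=-...:-+##**==**:::....
:::::::::=+==-----:::::::###+==#+:::....
=:::::::::+.....::::::::::::::.*::::....
-:::::::::-....::::::::...::...-::::....
```

The gauge is held upright. I'm moving it to rest B.

Request:
step_arm:
  rot:
    - [0,0,0]
    - [0,0,0]
    - [0,0,0]
    - [0,0,0]
    - [0,0,0]
    - [0,0,0]
    - [0,0,0]
    - [0,0,0]
  delta_pos:
    - [-0.0208,0.024,0]
    - [-0.0208,0.024,0]
    - [-0.0208,0.024,0]
    - [-0.0208,0.024,0]
    - [-0.0208,0.024,0]
    - [-0.0208,0.024,0]
    - [-0.0208,0.024,0]
    - [0,0,0]
  claw: [1,1,1,1,1,1,1,1]

```text
time_s: 23.62
ee_pos: [0.6052, 0.1155, 0.1716]
tool_rot: [-0.002, 1.0, 0.0, -0.001]
wrist_force: [-0.6, 0.8, -3.8]
grip_width: 0.6
grip_force: 48.4
```

Request:
step_arm:
  rot:
    - [0,0,0]
    - [0,0,0]
    - [0,0,0]
    - [0,0,0]
    - [0,0,0]
    - [0,0,0]
    - [0,0,0]
    - [0,0,0]
  delta_pos:
    - [0,0,0]
    - [0,0,0.02]
    - [0,0,0.02]
    - [0,0,0.02]
    - [0,0,0.01]
    - [0,0,0]
    - [0,0,0]
    - [0,0,0]
  claw: [1,1,1,1,1,1,1,1]

```text
time_s: 24.28
ee_pos: [0.6034, 0.1117, 0.1048]
tool_rot: [-0.0, 1.0, 0.0, 0.001]
wrist_force: [-0.7, -0.3, -3.4]
grip_width: 0.603
grip_force: 48.5
```

```bash
python3 - <<'E'
from h import *
go(.603,.112,.056)
p=robot.get_state()["ee_pos"]
c=robot.get_calibration("wrist");im=robot.get_image("wrist");cv2.imwrite("pics/w14.png",im[:,:,::-1])
rests(c,im)
for n in("green",):
    cs,_=cv2.findContours(cv2.morphologyEx(mask(im,n),cv2.MORPH_CLOSE,np.ones((7,7))),0,2)
    for q in cs:
        if cv2.contourArea(q)>1000:
            w=np.array([ray(c,v[0],.004)[:2] for v in q],np.float32);b=cv2.boundingRect(q)
            print(cv2.minEnclosingCircle(w),b,"width centre y",(w[:,1].max()+w[:,1].min())/2,"x min",w[:,0].min(),"width",np.ptp(w[:,1]))
dz=p[2]-.055;print(flange(c,im,p[:2],.067+dz,.0265)[1])
E
```

```text
at [0.6034 0.1117 0.1048] yaw 90.0 need [0.0005 0.0003 0.0488] grip 0.602520412623752 48.45752477471251
((0.6029308438301086, 0.11292067170143127), 0.04634940251708031) (257, 181, 139, 104) width centre y 0.113010265 x min 0.5572582 width 0.09208427
[(np.float64(0.6013), np.float64(0.1119), np.float32(0.0256)), (np.float64(0.5623), np.float64(0.1096), np.float32(0.0246)), (np.float64(0.5638), np.float64(0.0451), np.float32(0.028))]
```

Request:
step_arm:
  rot:
    - [0,0,0]
    - [0,0,0]
    - [0,0,0]
    - [0,0,0]
    - [0,0,0]
    - [0,0,0]
    - [0,0,0]
    - [0,0,0]
  delta_pos:
    - [-0.001,0.001,0.008]
    - [0,0,0.01]
    - [0,0,0.01]
    - [0,0,0.009]
    - [0,0,0.007]
    - [0,0,0.004]
    - [0,0,0.001]
    - [0,0,0]
  claw: [1,1,1,1,1,1,1,1]

```text
time_s: 25.0
ee_pos: [0.6039, 0.1131, 0.0549]
tool_rot: [-0.0, 1.0, 0.0, -0.0]
wrist_force: [-2.9, 1.6, 2.1]
grip_width: 0.602
grip_force: 47.9
```

```bash
python3 -c "
from h import *
go(.603,.112,.055);print(robot.get_state()['wrist_force'])"
```

```text
at [0.6039 0.1131 0.0549] yaw 90.0 need [ 0.0009 -0.0011 -0.0001] grip 0.60151680672207 47.94736562529579
[-2.922768    1.57775354  2.13886844]
```

Seated. I'll release, retreat, and check all four parts from above.

Request:
step_arm:
  rot:
    - [0,0,0]
    - [0,0,0]
    - [0,0,0]
    - [0,0,0]
    - [0,0,0]
    - [0,0,0]
    - [0,0,0]
    - [0,0,0]
  delta_pos:
    - [0,0,0]
    - [0,0,0]
    - [0,0,0]
    - [0,0,0]
    - [0,0,0]
    - [0,0,0]
    - [0,0,-0.02]
    - [0,0,-0.03]
  claw: [0.2,0.2,0,0,0,0,0,0]

```text
time_s: 25.67
ee_pos: [0.6026, 0.1129, 0.1031]
tool_rot: [-0.0, 1.0, -0.0, -0.002]
wrist_force: [1.1, -0.3, 0.1]
grip_width: 1.002
grip_force: 0.0
```

Request:
step_arm:
  rot:
    - [0,0,0]
    - [0,0,0]
    - [0,0,0]
    - [0,0,0]
    - [0,0,0]
    - [0,0,0]
    - [0,0,0]
    - [0,0,0]
  delta_pos:
    - [0,0,-0.04]
    - [0,0,-0.04]
    - [0,0,-0.04]
    - [0.03,-0.03,-0.01]
    - [0.03,-0.03,-0.01]
    - [0.03,-0.03,-0.01]
    - [0.03,-0.03,-0.01]
    - [0.03,-0.03,-0.01]
  claw: [0,0,0,0,0,0,0,0]

```text
time_s: 26.33
ee_pos: [0.4592, -0.0313, 0.273]
tool_rot: [-0.001, 1.0, -0.0, 0.0]
wrist_force: [0.9, -1.2, 0.7]
grip_width: 0.998
grip_force: 0.0
```

Request:
step_arm:
  rot:
    - [0,0,0]
    - [0,0,0]
    - [0,0,0]
    - [0,0,0]
    - [0,0,0]
    - [0,0,0]
    - [0,0,0]
    - [0,0,0]
  delta_pos:
    - [0,-0.02,0]
    - [0,-0.02,0]
    - [0,0,0]
    - [0,0,0]
    - [0,0,0]
    - [0,0,0]
    - [0,0,0]
    - [0,0,0]
  claw: [0,0,0,0,0,0,0,0]

```text
time_s: 27.0
ee_pos: [0.4609, -0.0699, 0.2725]
tool_rot: [-0.001, 1.0, 0.0, -0.0]
wrist_force: [1.2, 0.2, 0.5]
grip_width: 0.998
grip_force: 0.0
```

```bash
python3 - <<'E'
from h import *
s=robot.get_state();print(s["ee_pos"],s["time_s"])
c=robot.get_calibration("wrist");im=robot.get_image("wrist");cv2.imwrite("pics/final.png",im[:,:,::-1])
rests(c,im)
A=(.5606,-.1332);B=(.603,.1125);L=(.4995,-.2833)
print("nip",flange(c,im,A,.06,.02)[1],"\nred",flange(c,im,L,.045,.015)[1],"\ngauge",flange(c,im,B,.067,.0265)[1],"\nclamp",flange(c,im,(.6075,-.012),.046,.028)[1],"\njar",flange(c,im,(.474,-.173),.07,.027)[1],"\ntin",flange(c,im,(.468,.061),.024,.028)[1])
for n in("scene","side"): cv2.imwrite(f"pics/{n}F.png",robot.get_image(n)[:,:,::-1])
c=robot.get_calibration("scene");im=cv2.imread("pics/sceneF.png")[:,:,::-1].copy()
u,v=proj(c,(.6075,-.012,.04)).astype(int)
g=im[v-34:v+26:2,u-40:u+40].mean(2)
for r in g: print(''.join(" .:-=+*#%@"[min(9,int(x/26))] for x in r))
E
```

```text
[ 0.46086152 -0.06988872  0.27252542] 27.0
green [0.5974 0.113 ] 0.0464 (435, 278, 74, 37)
green [ 0.5606 -0.1335] 0.0468 (233, 244, 77, 67)
nip [(np.float32(0.5607), np.float32(-0.1323), np.float32(0.0194)), (np.float32(0.5337), np.float32(-0.1278), np.float32(0.0211)), (np.float32(0.5277), np.float32(-0.1436), np.float32(0.0194))] 
red [(np.float32(0.5004), np.float32(-0.2847), np.float32(0.0147)), (np.float32(0.5019), np.float32(-0.2674), np.float32(0.0147)), (np.float32(0.4884), np.float32(-0.2577), np.float32(0.0147))] 
gauge [(np.float32(0.6084), np.float32(0.1104), np.float32(0.0272)), (np.float32(0.5611), np.float32(0.0924), np.float32(0.028)), (np.float32(0.5604), np.float32(0.0721), np.float32(0.0264))] 
clamp [(np.float32(0.6076), np.float32(-0.0111), np.float32(0.0296)), (np.float32(0.5851), np.float32(-0.0209), np.float32(0.0296)), (np.float32(0.5769), np.float32(-0.0066), np.float32(0.0287))] 
jar [(np.float32(0.4741), np.float32(-0.1706), np.float32(0.0267)), (np.float32(0.4636), np.float32(-0.1571), np.float32(0.0263)), (np.float32(0.4831), np.float32(-0.2314), np.flo
[... 1812 characters left out ...]
-==+*+*+*****+++++++++++++=------:::::::::::::::::::
::::::::::::::::::::----------==+=++++++++++++++++++=--------=-::::::::::::--:-:
:::::::::::::::::::-----::-------==+++++++++++++==--------------:::::::::::::---
:::::::::::::::::::-----:::------==+++++==--------+--------------:::::::-:::-:::
:::::::::::::::::::-----:::::----------------+++++==------------:::::::::::::-::
:::::::::::::::::::------::-:-:------------====-----------------::::::::::::::::
::::::::::::::::::::------::::-----------===-------------------:::::::::::::::::
:::::::::::::::::::::----------::-------====--=------=+++++---::::::::::::::::::
:::::::::::::::::::::::---------------===-==-----=+++++++++=-::::::::--%%%%%%%%+
```

```bash
python3 -c "
from bench import robot
print(robot.close_job())"
```

```text
the job is handed in; nothing more can be done
None
```

I handed the job in at about 27 s: nipple and gauge in the green rests, reducer in the blue rest, and clamp on the pin. My last measurements put every part within tolerance with the jar and tin unmoved; I checked by measurement only, as my picture views were used up, and the hand-in returned no verdict.

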